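# Show the next firing: the blank, the powder and the free tile

## Task

Show what is fired next by pointing straight down with the fingertips, without touching anything: first at the mouth of the necked copper jug, then at the lid of the jam jar of powder, and last at the middle of the one firing tile that has nothing on it. Each time bring the fingertips to about 3 cm above the spot and stay there for two seconds, and lift the hand at least 20 cm above the bench between spots so that it points at nothing else on the way. Finish still pointing at the free tile; nothing may be touched, moved or picked up.

Things in the scene. Friction and masses are not known exactly. Their poses are not given: they have to be found in the camera images.
- jug_mouth (a point): raised copper jug with a round belly (85 mm across) and a narrower neck (59 mm), 83 mm tall, standing loose on the bench among the pots and jar behind the tiles. This point is the centre of its mouth, level with the rim, 83 mm above the bench; z up
- jar_lid (a point): the only jam jar: straight wall, checked lid, 62 mm across, 81 mm tall, full of powder, loose among them. This point is the centre of the lid's top, 81 mm above the bench; z up
- tile_3_top (a point): square buff ceramic firing tile, 90 x 90 x 10 mm slab on four 6 mm feet, loose on the bench; the one with nothing on it, among three equal tiles that lie nearer the robot than the pots; the three change places from start to start. This point is the centre of its upper face, 16 mm above the bench; z up
- tile_1_top (a point): square buff ceramic firing tile, 90 x 90 x 10 mm slab on four 6 mm feet, loose on the bench; taken: a shallow copper cup stands on it. This point is the centre of its upper face, 16 mm above the bench; z up
- tile_2_top (a point): square buff ceramic firing tile, 90 x 90 x 10 mm slab on four 6 mm feet, loose on the bench; taken: a shallow copper cup stands on it. This point is the centre of its upper face, 16 mm above the bench; z up
- beaker_mouth (a point): straight-sided, wide open copper beaker without a neck, 68 mm across, 56 mm tall, loose among them; not to be pointed at. This point is the centre of its mouth, level with the rim; z up
- cup_1_rim (a point): shallow copper cup, 62 x 67 x 22 mm, loose on tile 1; not to be pointed at. This point is the centre of its mouth, level with the rim, 37 mm above the bench; z up
- cup_2_rim (a point): shallow copper cup, 56 x 58 x 25 mm, loose on tile 2; not to be pointed at. This point is the centre of its mouth, level with the rim, 40 mm above the bench; z up
Not all that is in view belongs to the job. Leave any purple look-alike of the part that bears tile_3_top alone.

How it is judged:
On the way, in this order (a step that is already met when the one before it is completed fails the run):
1. the fingertips point at the jug's mouth and dwell there (horizontal distance between the grasp point and jug_mouth below 0.03 m and z of the grasp point in the frame of jug_mouth between 0.02 and 0.11 m), for 1.5 s.
2. the hand is lifted clear of the jug (height (world z) of the grasp point above 0.195 m).
3. the fingertips point at the jar's lid and dwell there (horizontal distance between the grasp point and jar_lid below 0.03 m and z of the grasp point in the frame of jar_lid between 0.02 and 0.11 m), for 1.5 s.
4. the hand is lifted clear of the jar (height (world z) of the grasp point above 0.195 m).
5. the fingertips point at the free tile and dwell there (horizontal distance between the grasp point and tile_3_top below 0.035 m and z of the grasp point in the frame of tile_3_top between 0.02 and 0.11 m), for 1.5 s.
At the end, for the whole second after the job is handed in: The grasp point between the fingers is within 35 mm, sideways, of the middle of the free tile and 20 to 110 mm above it (the fingertips reach about 19 mm lower), nothing is touched, and the jug, jar, beaker, tiles and cups are within 10 mm of where they started (all of step 5 and distance of each of jug_mouth, jar_lid, tile_3_top, beaker_mouth, tile_1_top, tile_2_top, cup_1_rim, cup_2_rim from where it was at the start of the episode below 0.01 m).
It fails at once if the hand or arm touches anything (contact force between any of the fingers, the arm and anything else above 0.5 N).
It fails at once if one of the named things, pots, tiles or cups is moved 10 mm or lifted (not (distance of each of jug_mouth, jar_lid, tile_3_top, beaker_mouth, tile_1_top, tile_2_top, cup_1_rim, cup_2_rim from where it was at the start of the episode below 0.01 m)).
It fails at once if the hand points low at the beaker or at a cup on a taken tile (within 30 mm of its centre and less than 80 mm above it) ((horizontal distance between the grasp point and beaker_mouth below 0.03 m and z of the grasp point in the frame of beaker_mouth between -0.1 and 0.08 m) or (horizontal distance between the grasp point and cup_1_rim below 0.03 m and z of the grasp point in the frame of cup_1_rim between -0.1 and 0.08 m) or (horizontal distance between the grasp point and cup_2_rim below 0.03 m and z of the grasp point in the frame of cup_2_rim between -0.1 and 0.08 m)).
It also fails if it takes over 54 s, if anything falls off the work surface, if the arm or the gripper's body presses on something with over 40 N, if the wrist force passes 120 N, or if a joint passes its speed limit or range.

## Robot

A 7-joint arm with a two-finger parallel gripper is mounted at the origin on a cart in front of the work surface, level with it; the furniture and walls round the work are solid. World frame = base frame: x ahead of the robot, y to its left, z up, the work surface at z = 0. Lengths are in m, angles in rad, forces in N, time in s.
With the tool pointing down it reaches from about 0.425 to 0.875 m from the base axis. Payload 9.9 kg.
Tool frame: the origin (TCP) lies on the mounting face of the last link; the fingertips stand 173 mm ahead of it and the grasp point (between the pads) lies 155 mm ahead of it; z points along the fingers, y is the line along which they close (so a half turn about z gives the same grasp; the last joint's range is limited). The gripper opens to 85 mm and grips with 20 to 120 N. Pads are 22 mm wide; open, the fingers measure 114 mm over their backs; the gripper's body (76 mm by 85 mm) begins 54 mm behind the grasp point. The pads swing forward as they close: fully open they stand 13 mm farther back than shut.
Start: joints at [1.078, 0.576, 0.025, 1.437, -0.015, 1.129, -0.057], TCP at [0.268, -0.619, 0.405] pointing down, gripper open.
Joint ranges: [-2.76, 2.76], [-0.34, 2.15], [-1.52, 1.57], [0.19, 2.46], [-1.09, 4.23], [0.17, 1.99], [-2.82, 2.82]. Speed limits (rad/s): [2.22, 2.22, 3.01, 3.01, 3.14, 3.14, 3.14].

## Interface

Orientations are given as a unit quaternion [w, x, y, z].
In Python, from station import r gives the robot as it stands.
- The arm moves only by the tool jog_arm, never from a script. Its argument "targets" is a list that holds one entry, the list of rows, each a list of 7 numbers: the shift along the tool's x, y, z in m, then the turn, a rotation vector about the tool's x, y, z in rad, then the closure, from 0 (fully open) to 1 (shut). In form: [[[dx, dy, dz, ax, ay, az, grip], ...]]. A call has 1 to 5 rows; each row is the pose to reach, as a shift and turn from the pose commanded when the call began, along the tool's axes at that moment; what a row does not reach only later rows make up. A row lasts 1/12 s, in which the tool goes at most 41.7 mm and 7.16 degrees, less where a joint would pass 70% of its speed; a pose out of reach is approached as far as the arm can. A call with a gripper value outside its range is refused whole. The fingers move at their own pace and stop on an object; "squeeze" is the grip in N (left out, the last holds). Time passes only in rows, so rows that repeat a pose let the fingers close. It gives the time, the measured TCP pose, the force, the opening and the grip force at its end, in the units of the state.
- r.observe(): the state, without advancing time (a new reading comes with each control period).
- r.snapshot(name): name is "side" or "top" or "wrist"; returns a dict with "frame" (480x640x3 uint8, red, green, blue), "fov_y" (degrees; the focal length in pixels is half the picture's height over the tangent of half this angle, whatever the lens; pixels are square), "cx", "cy" (the principal point, pixels), "distortion" ([k1, k2, p1, p2, k3] as OpenCV has them; the pictures are not rectified), "world_to_cam" (4x4, takes a point from world to camera coordinates); the wrist camera has in their place "T_tool_cam" (4x4, takes a point from camera to tool coordinates, whose origin is the TCP and whose axes are the flange's). Camera axes: x right, y down, z forward; pixel columns grow to the right and rows downward; lengths in m; the calibration is good to about 2 mm. A picture is of the moment at which its call begins: read the wrist's pose just before it. There is no depth.
- r.sign_off(): hands the job in; it is judged then, once.
The state is a dict: "time_s": time; "joint_positions": joint angles; "joint_velocities": joint speeds; "tau": joint torques, N m; "tcp_pos": TCP position; "orientation": TCP orientation; "wrist_force": force on the tool from outside, world axes, zero at the start; "torque": the same for the moment, N m; "grip_width": opening from 0.0 (shut) to 1.0 (fully open); "finger_force": force on a finger pad.
Only numpy, scipy, OpenCV 4.12 (cv2) and the standard library are available. Lean on these libraries where they do the work, as an engineer would, in place of code of your own. Each camera call takes 0.05 s, during which the arm holds its last target. There are 200 camera calls.

## Working session

There is one attempt and no reset: what is moved stays moved. The work goes in short steps, Python scripts to look and compute and a tool call to move; the robot and the scene stay as the last step left them, time stands still between calls to the robot, and variables do not carry over. Pictures are saved under pics/ and viewed, at most 10 in all, crops included, and the job is handed in when it is done.

Besides the shell and the picture viewer there is one more tool, called after ">>>" as a command line: name --argument value ..., lists and objects as JSON in quotes. jog_arm: Moves the arm, as the interface text tells. Its arguments: {"type":"object","properties":{"targets":{"type":"array","items":{"type":"array","items":{"type":"array","items":{"type":"number"}}}},"squeeze":{"type":"number"}},"required":["targets"]}

```bash
mkdir -p pics
cat > h.py <<'E'
import numpy as np, cv2
from station import r
def K(s):
    f=240/np.tan(np.radians(s["fov_y"])/2); return np.array([[f,0,s["cx"]],[0,f,s["cy"]],[0,0,1]])
def ray(s,uv):
    p=cv2.undistortPoints(np.array([[uv]],float),K(s),np.array(s["distortion"],float))[0,0]
    T=np.linalg.inv(np.array(s["world_to_cam"])); return T[:3,3],T[:3,:3]@np.array([p[0],p[1],1])
def onz(s,uv,z):
    o,d=ray(s,uv); return o+d*(z-o[2])/d[2]
def proj(s,P):
    T=np.array(s["world_to_cam"]); return cv2.projectPoints(np.array(P,float).reshape(-1,1,3),cv2.Rodrigues(T[:3,:3])[0],T[:3,3],K(s),np.array(s["distortion"],float))[0].reshape(-1,2)
E
python3 - <<'E'
from h import *
import pickle
o=r.observe(); print(o)
S={}
for n in("top","side"):
    S[n]=r.snapshot(n); cv2.imwrite(f"pics/{n}.png",S[n]["frame"][:,:,::-1]); print(n,np.linalg.inv(S[n]["world_to_cam"])[:3].round(3),S[n]["fov_y"])
pickle.dump(S,open("S.pkl","wb"))
E
```

```text
{'time_s': 0.0, 'joint_positions': array([ 1.07819392,  0.57650272,  0.02485871,  1.43792075, -0.01501514,
        1.12895297, -0.05646833]), 'joint_velocities': array([-1.34566879e-04, -5.61401867e-05, -1.84547458e-03, -1.29192747e-03,
        4.63707078e-04,  1.62347437e-03, -1.29423705e-03]), 'tau': array([-4.43026884e-04, -7.65757728e+01,  2.25027211e+00, -2.85963482e+01,
        1.53067522e-02,  1.29564901e-02, -2.42563021e-05]), 'tcp_pos': array([ 0.26826854, -0.61922012,  0.403858  ]), 'orientation': array([-7.74162305e-04,  9.79177636e-01,  2.03003738e-01, -1.99750126e-04]), 'wrist_force': array([ 0.55670993, -0.56987751, -0.67447803]), 'torque': array([-0.02723357, -0.07211437,  0.00285808]), 'finger_force': 0.0, 'grip_width': 0.9961093774580877}
top [[ 0.026 -0.993  0.116  0.335]
 [-1.    -0.027 -0.009  0.095]
 [ 0.012 -0.116 -0.993  1.178]] 46.78297167387858
side [[-0.896 -0.135  0.424  0.083]
 [-0.444  0.327 -0.834  0.787]
 [-0.026 -0.935 -0.353  0.384]] 54.43645258931482
```

View pics/top.png

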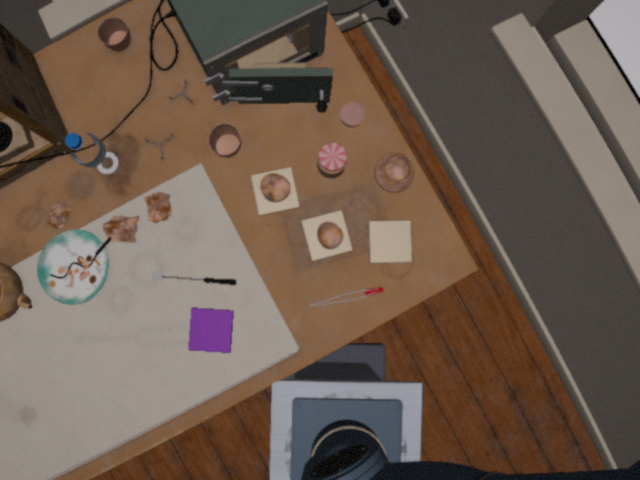

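View pics/side.png

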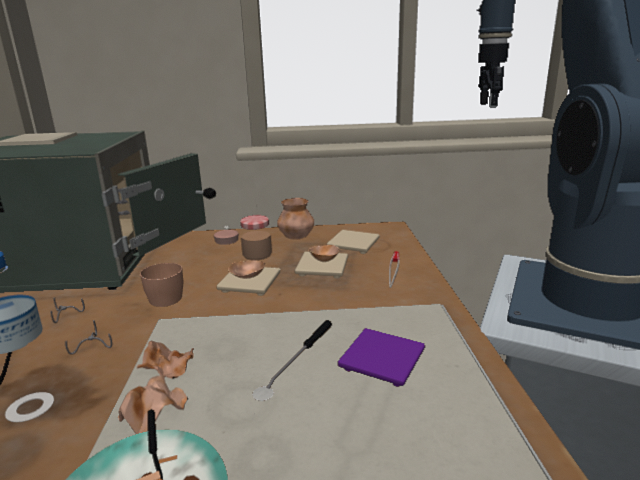

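The top view shows the jug at about (394,172), the pink-lidded jar at (332,158) and the free tile at (390,241). The cups sit on the tiles at (275,190) and (327,236), the beaker is at (225,140), and the purple look-alike is at (211,330). The side view agrees: jug (296,215), jar (256,238), free tile (354,240).

Run:
```python
from h import *
import pickle
S=pickle.load(open("S.pkl","rb")); t,s=S["top"],S["side"]
for n,uv,z in [("jug",(396,168),.083),("jar",(332,158),.081),("tile",(390,241),.016),("beaker",(225,138),.056),("cup1",(276,187),.037),("cup2",(330,235),.04),("disc",(352,114),.02)]:
    P=onz(t,uv,z); print(n,P.round(3),np.hypot(*P[:2]).round(3),"side px",proj(s,P).round(1))
# tile mask
hsv=cv2.cvtColor(t["frame"],cv2.COLOR_RGB2HSV); roi=t["frame"][215:270,362:420].astype(int)
m=((roi.min(2)>150)).astype(np.uint8); c=max(cv2.findContours(m,0,2)[0],key=cv2.contourArea)
R=cv2.minAreaRect(c); print(R); ctr=np.array(R[0])+[362,215]; print("tile",ctr,onz(t,ctr,.016)); 
b=cv2.boxPoints(R)+[362,215]; q=np.array([onz(t,x,.016) for x in b]); print(np.linalg.norm(q-np.roll(q,1,0),axis=1), proj(s,onz(t,ctr,.016)))
a=cv2.resize(t["frame"][90:290,190:440],None,fx=3,fy=3,interpolation=3)
cv2.imwrite("pics/tc.png",a[:,:,::-1]); b=cv2.resize(s["frame"][180:310,130:400],None,fx=2.9,fy=2.9,interpolation=3); cv2.imwrite("pics/sc.png",b[:,:,::-1])
```

```text
jug [ 0.593 -0.082  0.083] 0.598 side px [[292.9 201.2]]
jar [0.61  0.048 0.081] 0.612 side px [[253.9 218.6]]
tile [ 0.45  -0.081  0.016] 0.458 side px [[351.4 238. ]]
beaker [0.653 0.271 0.056] 0.707 side px [[158.8 269.4]]
cup1 [0.555 0.162 0.037] 0.578 side px [[245.5 264.2]]
cup2 [0.457 0.047 0.04 ] 0.46 side px [[322.1 248.2]]
disc [0.725 0.004 0.02 ] 0.725 side px [[224.5 232.1]]Traceback (most recent call last):
  File "<stdin>", line 8, in <module>
ValueError: max() iterable argument is empty
```

Run:
```python
from h import *
import pickle
S=pickle.load(open("S.pkl","rb")); t,s=S["top"],S["side"]
def tile(x0,x1,y0,y1):
    g=np.ascontiguousarray(t["frame"][y0:y1,x0:x1,2])
    _,m=cv2.threshold(g,0,255,cv2.THRESH_BINARY+cv2.THRESH_OTSU); c=max(cv2.findContours(m,0,2)[0],key=cv2.contourArea)
    R=cv2.minAreaRect(c); ctr=np.array(R[0])+[x0,y0]; b=cv2.boxPoints(R)+[x0,y0]; q=np.array([onz(t,x,.016) for x in b])
    print("tile",ctr.round(1),onz(t,ctr,.016).round(4),np.linalg.norm(q-np.roll(q,1,0),axis=1).round(3),proj(s,onz(t,ctr,.016)))
tile(362,420,215,270)
# jar lid: pinkish saturation
a=cv2.resize(t["frame"][90:290,190:440],None,fx=3,fy=3,interpolation=3)
cv2.imwrite("pics/tc.png",a[:,:,::-1]); b=cv2.resize(s["frame"][180:310,130:400],None,fx=2.9,fy=2.9,interpolation=3); cv2.imwrite("pics/sc.png",b[:,:,::-1])
```

```text
tile [390.  241.3] [ 0.4499 -0.0813  0.016 ] [0.088 0.089 0.089 0.089] [[351.64832983 237.99070856]]
```

View pics/tc.png

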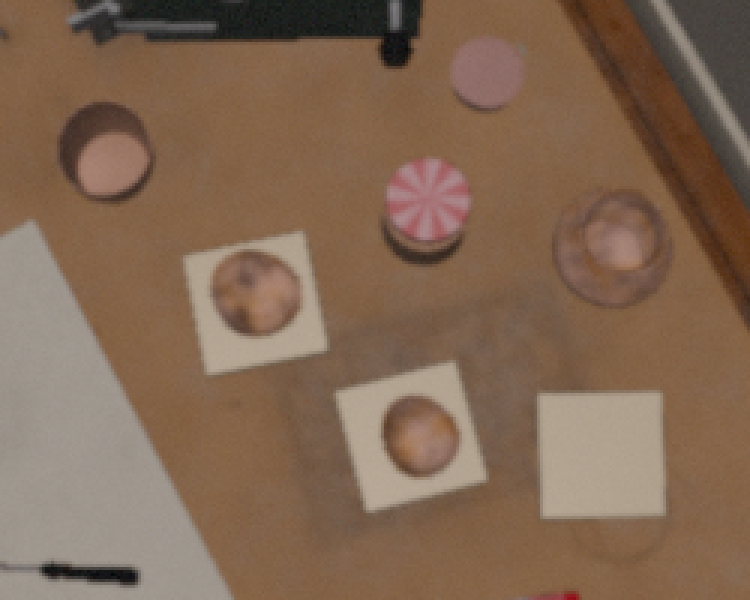

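View pics/sc.png

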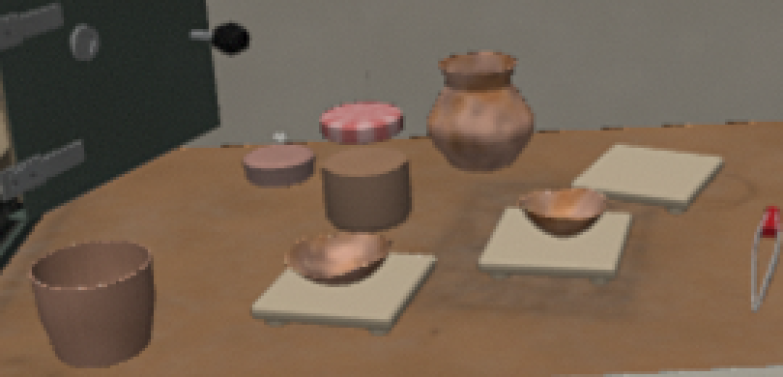

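The crops give the jug's mouth circle at (397.7,166.7) and the lid at (332.3,156.3) in the top view. In the side view the rim is at (295,200) and the lid top at (254.5,219.7). The free tile measures 89 mm on each side. Next I'll check these in both views, along with the kiln-door knob and the sill.

```bash
cat >> h.py <<'E'
from scipy.spatial.transform import Rotation as Rn
G={"jug":(.596,-.085,.290),"jar":(.613,.048,.288),"tile":(.450,-.081,.222)}
def to(p):
    o=r.observe(); q=o["orientation"]; R=Rn.from_quat([q[1],q[2],q[3],q[0]])
    print(o["time_s"],o["tcp_pos"].round(4),"shift",R.inv().apply(np.array(p)-o["tcp_pos"]).round(4),"F",o["wrist_force"].round(1),"tilt",R.as_matrix()[:,2].round(4))
E
python3 - <<'E'
from h import *
import pickle
S=pickle.load(open("S.pkl","rb")); t,s=S["top"],S["side"]
def tri(a,b):
    (o,d),(p,e)=ray(t,a),ray(s,b); k=np.linalg.lstsq(np.c_[d,-e],p-o,rcond=None)[0]; A,B=o+k[0]*d,p+k[1]*e; return ((A+B)/2).round(4),np.linalg.norm(A-B).round(4)
print("jug",onz(t,(397.7,166.7),.083),tri((397.7,166.7),(295,200)))
print("jar",onz(t,(332.3,156.3),.081),tri((332.3,156.3),(254.5,219.7)))
print("tile",tri((390,241.3),(353.5,239.5)))
print("knob",tri((321,106.5),(209.6,193)))
for z in(.1,.2,.3): print("sill",z,onz(t,(500,30),z).round(2),onz(t,(640,210),z).round(2))
for p in [(.268,-.619,.404),(.37,-.45,.404),(.596,-.085,.404)]: to(p)
E
```

```text
jug [ 0.59554426 -0.08580366  0.083     ] (array([ 0.5927, -0.0866,  0.0848]), np.float64(0.0052))
jar [0.61337046 0.04738906 0.081     ] (array([0.6123, 0.0462, 0.078 ]), np.float64(0.0041))
tile (array([ 0.4483, -0.0826,  0.0123]), np.float64(0.0041))
knob (array([0.6985, 0.0725, 0.1326]), np.float64(0.0043))
sill 0.1 [ 0.9  -0.31  0.1 ] [ 0.52 -0.61  0.1 ]
sill 0.2 [ 0.85 -0.27  0.2 ] [ 0.5  -0.54  0.2 ]
sill 0.3 [ 0.8  -0.23  0.3 ] [ 0.49 -0.48  0.3 ]
0.1 [ 0.2683 -0.6193  0.4039] shift [-0.0001 -0.0003 -0.0001] F [0.5 0.3 0.2] tilt [-7.0e-04  1.3e-03 -1.0e+00]
0.1 [ 0.2683 -0.6193  0.4039] shift [ 1.606e-01 -1.149e-01  1.000e-04] F [0.5 0.3 0.2] tilt [-7.0e-04  1.3e-03 -1.0e+00]
0.1 [ 0.2683 -0.6193  0.4039] shift [ 5.131e-01 -3.599e-01  4.000e-04] F [0.5 0.3 0.2] tilt [-7.0e-04  1.3e-03 -1.0e+00]
```

Both views agree to within 5 mm and the heights match. I'm starting with the high transit to above the jug, half-closing the fingers on the way.

>>> jog_arm --targets '[[[0.03, -0.021, 0, 0, 0, 0, 0.3], [0.06, -0.042, 0, 0, 0, 0, 0.5], [0.09, -0.063, 0, 0, 0, 0, 0.8], [0.12, -0.084, 0, 0, 0, 0, 0.8], [0.15, -0.105, 0, 0, 0, 0, 0.8]]]'

```text
time_s: 0.52
tcp_pos: [0.3647, -0.4618, 0.4043]
orientation: [-0.0, 0.979, 0.203, -0.0]
wrist_force: [0.8, 0.6, -0.0]
grip_width: 0.298
finger_force: 0.0
```

>>> jog_arm --targets '[[[0.03, -0.021, 0, 0, 0, 0, 0.8], [0.06, -0.042, 0, 0, 0, 0, 0.8], [0.09, -0.063, 0, 0, 0, 0, 0.8], [0.12, -0.084, 0, 0, 0, 0, 0.8], [0.15, -0.105, 0, 0, 0, 0, 0.8]]]'

```text
time_s: 0.93
tcp_pos: [0.4607, -0.3057, 0.4045]
orientation: [-0.0, 0.979, 0.203, -0.0]
wrist_force: [-0.3, -0.2, -0.0]
grip_width: 0.203
finger_force: 0.0
```

Run:
```python
from h import *
import pickle
S=pickle.load(open("S.pkl","rb")); t,s=S["top"],S["side"]
(o,d),(p,e)=ray(t,(331,70)),ray(s,(199,154)); k=np.linalg.lstsq(np.c_[d,-e],p-o,rcond=None)[0]; print(o+k[0]*d,p+k[1]*e)
to((.596,-.085,.404)); print(r.observe()["grip_width"])
print(r.snapshot("wrist")["T_tool_cam"].round(3))
```

```text
[0.7447813  0.05846162 0.20980126] [0.7321164  0.04854225 0.20480567]
0.9333 [ 0.4607 -0.3057  0.4045] shift [ 0.2119 -0.1488  0.0005] F [-0.3 -0.2 -0. ] tilt [-4.e-04  2.e-04 -1.e+00]
0.20273696045601433
[[-0.    -0.954 -0.299  0.076]
 [ 1.    -0.     0.     0.001]
 [-0.    -0.299  0.954  0.03 ]
 [ 0.     0.     0.     1.   ]]
```

>>> jog_arm --targets '[[[0.03, -0.021, 0, 0, 0, 0, 0.8], [0.06, -0.042, 0, 0, 0, 0, 0.8], [0.09, -0.063, 0, 0, 0, 0, 0.8], [0.12, -0.084, 0, 0, 0, 0, 0.8], [0.15, -0.105, 0, 0, 0, 0, 0.8]]]'

```text
time_s: 1.4
tcp_pos: [0.5566, -0.1501, 0.4045]
orientation: [-0.0, 0.979, 0.203, -0.0]
wrist_force: [-0.0, -0.6, -0.2]
grip_width: 0.197
finger_force: 0.0
```

>>> jog_arm --targets '[[[0.03, -0.021, 0, 0, 0, 0, 0.8], [0.053, -0.037, 0, 0, 0, 0, 0.8], [0.062, -0.044, 0, 0, 0, 0, 0.8], [0.062, -0.044, 0, 0, 0, 0, 0.8], [0.062, -0.044, 0, 0, 0, 0, 0.8]]]'

```text
time_s: 1.82
tcp_pos: [0.5952, -0.0867, 0.4042]
orientation: [0.0, 0.979, 0.203, -0.001]
wrist_force: [-0.6, -0.9, -0.1]
grip_width: 0.205
finger_force: 0.0
```

Run:
```python
from h import *
to(G["jug"]); s=r.snapshot("wrist"); cv2.imwrite("pics/w1.png",s["frame"][:,:,::-1])
```

```text
1.8167 [ 0.5952 -0.0867  0.4042] shift [ 0.0015 -0.0013  0.1142] F [-0.6 -0.9 -0.1] tilt [-1.1e-03 -5.0e-04 -1.0e+00]
```

View pics/w1.png

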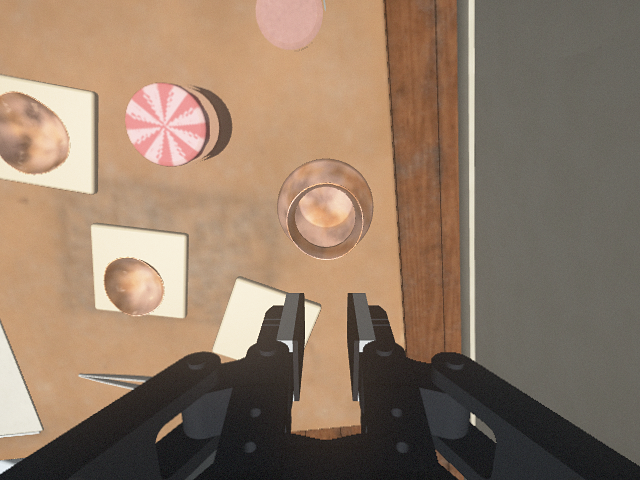

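The wrist view shows the jug's mouth at (325,221), in line with the gap between the fingers. The way down is clear, so I'll descend and dwell.

>>> jog_arm --targets '[[[0.001, -0.001, 0.025, 0, 0, 0, 0.8], [0.001, -0.001, 0.05, 0, 0, 0, 0.8], [0.001, -0.001, 0.075, 0, 0, 0, 0.8], [0.001, -0.001, 0.1, 0, 0, 0, 0.8], [0.001, -0.001, 0.113, 0, 0, 0, 0.8]]]'

```text
time_s: 2.28
tcp_pos: [0.5943, -0.0875, 0.2892]
orientation: [0.0, 0.979, 0.201, -0.002]
wrist_force: [-1.2, 0.1, -0.0]
grip_width: 0.203
finger_force: 0.0
```

>>> jog_arm --targets '[[[0, 0, 0, 0, 0, 0, 0.8], [0, 0, 0, 0, 0, 0, 0.8], [0, 0, 0, 0, 0, 0, 0.8], [0, 0, 0, 0, 0, 0, 0.8], [0, 0, 0, 0, 0, 0, 0.8]]]'

```text
time_s: 2.7
tcp_pos: [0.5962, -0.0855, 0.293]
orientation: [0.0, 0.979, 0.203, 0.001]
wrist_force: [0.6, 0.2, -0.4]
grip_width: 0.199
finger_force: 0.0
```

>>> jog_arm --targets '[[[0, 0, 0, 0, 0, 0, 0.8], [0, 0, 0, 0, 0, 0, 0.8], [0, 0, 0, 0, 0, 0, 0.8], [0, 0, 0, 0, 0, 0, 0.8], [0, 0, 0, 0, 0, 0, 0.8]]]'

```text
time_s: 3.12
tcp_pos: [0.596, -0.0851, 0.2917]
orientation: [-0.0, 0.979, 0.203, -0.0]
wrist_force: [1.3, 0.7, 0.1]
grip_width: 0.203
finger_force: 0.0
```

>>> jog_arm --targets '[[[0, 0, 0, 0, 0, 0, 0.8], [0, 0, 0, 0, 0, 0, 0.8], [0, 0, 0, 0, 0, 0, 0.8], [0, 0, 0, 0, 0, 0, 0.8], [0, 0, 0, 0, 0, 0, 0.8]]]'

```text
time_s: 3.53
tcp_pos: [0.5959, -0.0851, 0.2917]
orientation: [-0.0, 0.979, 0.203, -0.0]
wrist_force: [0.2, 0.9, 0.5]
grip_width: 0.197
finger_force: 0.0
```

>>> jog_arm --targets '[[[0, 0, 0, 0, 0, 0, 0.8], [0, 0, 0, 0, 0, 0, 0.8], [0, 0, 0, 0, 0, 0, 0.8], [0, 0, 0, 0, 0, 0, 0.8], [0, 0, 0, 0, 0, 0, 0.8]]]'

```text
time_s: 3.95
tcp_pos: [0.596, -0.0852, 0.2917]
orientation: [0.0, 0.979, 0.203, 0.0]
wrist_force: [0.2, -0.9, -0.2]
grip_width: 0.201
finger_force: 0.0
```

>>> jog_arm --targets '[[[0, 0, 0, 0, 0, 0, 0.8], [0, 0, 0, 0, 0, 0, 0.8], [0, 0, 0, 0, 0, 0, 0.8], [0, 0, 0, 0, 0, 0, 0.8], [0, 0, 0, 0, 0, 0, 0.8]]]'

```text
time_s: 4.37
tcp_pos: [0.596, -0.0851, 0.2917]
orientation: [-0.0, 0.979, 0.203, -0.0]
wrist_force: [0.3, -0.5, -0.3]
grip_width: 0.201
finger_force: 0.0
```

>>> jog_arm --targets '[[[0, 0, 0, 0, 0, 0, 0.8], [0, 0, -0.025, 0, 0, 0, 0.8], [0, 0, -0.055, 0, 0, 0, 0.8], [0, 0, -0.09, 0, 0, 0, 0.8], [0, 0, -0.115, 0, 0, 0, 0.8]]]'

```text
time_s: 4.78
tcp_pos: [0.5961, -0.0852, 0.4094]
orientation: [0.0, 0.979, 0.203, 0.001]
wrist_force: [0.3, -0.1, 1.5]
grip_width: 0.202
finger_force: 0.0
```

>>> jog_arm --targets '[[[0, 0, 0, 0, 0, 0, 0.8], [0, 0, 0, 0, 0, 0, 0.8]]]'

```text
time_s: 4.95
tcp_pos: [0.5961, -0.0852, 0.4082]
orientation: [0.0, 0.979, 0.203, 0.002]
wrist_force: [0.2, 0.3, -0.9]
grip_width: 0.199
finger_force: 0.0
```

Run:
```python
from h import *
to((.606,.048,.404))
```

```text
4.95 [ 0.5961 -0.0852  0.4082] shift [ 0.062  -0.1183  0.0042] F [ 0.2  0.3 -0.9] tilt [ 3.2e-03 -3.0e-04 -1.0e+00]
```

>>> jog_arm --targets '[[[0.012, -0.023, 0, 0, 0, 0, 0.8], [0.026, -0.05, 0, 0, 0, 0, 0.8], [0.042, -0.08, 0, 0, 0, 0, 0.8], [0.055, -0.105, 0, 0, 0, 0, 0.8], [0.062, -0.119, 0, 0, 0, 0, 0.8]]]'

```text
time_s: 5.37
tcp_pos: [0.6051, 0.0529, 0.4051]
orientation: [-0.001, 0.979, 0.205, -0.001]
wrist_force: [-0.4, -1.0, -0.4]
grip_width: 0.201
finger_force: 0.0
```

>>> jog_arm --targets '[[[0, 0, 0, 0, 0, 0, 0.8], [0, 0, 0, 0, 0, 0, 0.8], [0, 0, 0, 0, 0, 0, 0.8], [0, 0, 0, 0, 0, 0, 0.8]]]'

```text
time_s: 5.7
tcp_pos: [0.6055, 0.0472, 0.4061]
orientation: [0.0, 0.979, 0.202, -0.001]
wrist_force: [0.0, 0.1, 0.0]
grip_width: 0.205
finger_force: 0.0
```

Run:
```python
from h import *
to((.606,.048,.288)); s=r.snapshot("wrist"); cv2.imwrite("pics/w2.png",s["frame"][:,:,::-1])
```

```text
5.7 [0.6055 0.0472 0.4061] shift [ 0.001  -0.0006  0.1181] F [0.  0.1 0. ] tilt [-1.e-03 -9.e-04 -1.e+00]
```

View pics/w2.png

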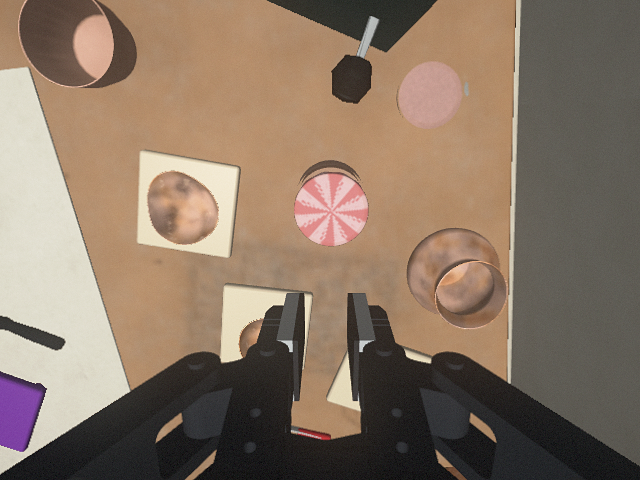

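The wrist view shows the lid at (331,209), in line with the fingers, with the door knob at (352,80) well ahead of the hand. I'll descend and dwell here too.

>>> jog_arm --targets '[[[0, 0, 0.025, 0, 0, 0, 0.8], [0, 0, 0.05, 0, 0, 0, 0.8], [0, 0, 0.075, 0, 0, 0, 0.8], [0, 0, 0.1, 0, 0, 0, 0.8], [0, 0, 0.115, 0, 0, 0, 0.8]]]'

```text
time_s: 6.17
tcp_pos: [0.6048, 0.0474, 0.2892]
orientation: [0.0, 0.979, 0.202, -0.001]
wrist_force: [0.1, 0.7, 0.4]
grip_width: 0.2
finger_force: 0.0
```

>>> jog_arm --targets '[[[0, 0, 0, 0, 0, 0, 0.8], [0, 0, 0, 0, 0, 0, 0.8], [0, 0, 0, 0, 0, 0, 0.8], [0, 0, 0, 0, 0, 0, 0.8], [0, 0, 0, 0, 0, 0, 0.8]]]'

```text
time_s: 6.58
tcp_pos: [0.6059, 0.0486, 0.293]
orientation: [0.0, 0.979, 0.203, 0.001]
wrist_force: [0.3, -0.0, -0.2]
grip_width: 0.201
finger_force: 0.0
```

>>> jog_arm --targets '[[[0, 0, 0, 0, 0, 0, 0.8], [0, 0, 0, 0, 0, 0, 0.8], [0, 0, 0, 0, 0, 0, 0.8], [0, 0, 0, 0, 0, 0, 0.8], [0, 0, 0, 0, 0, 0, 0.8]]]'

```text
time_s: 7.0
tcp_pos: [0.6055, 0.0487, 0.2918]
orientation: [0.0, 0.979, 0.203, 0.0]
wrist_force: [0.2, 0.8, -0.0]
grip_width: 0.202
finger_force: 0.0
```

>>> jog_arm --targets '[[[0, 0, 0, 0, 0, 0, 0.8], [0, 0, 0, 0, 0, 0, 0.8], [0, 0, 0, 0, 0, 0, 0.8], [0, 0, 0, 0, 0, 0, 0.8], [0, 0, 0, 0, 0, 0, 0.8]]]'

```text
time_s: 7.42
tcp_pos: [0.6055, 0.0487, 0.2917]
orientation: [-0.0, 0.979, 0.203, -0.0]
wrist_force: [0.3, -0.5, -0.5]
grip_width: 0.198
finger_force: 0.0
```

>>> jog_arm --targets '[[[0, 0, 0, 0, 0, 0, 0.8], [0, 0, 0, 0, 0, 0, 0.8], [0, 0, 0, 0, 0, 0, 0.8], [0, 0, 0, 0, 0, 0, 0.8], [0, 0, 0, 0, 0, 0, 0.8]]]'

```text
time_s: 7.83
tcp_pos: [0.6055, 0.0487, 0.2917]
orientation: [-0.0, 0.979, 0.203, -0.0]
wrist_force: [-0.7, -0.6, 0.5]
grip_width: 0.2
finger_force: 0.0
```

>>> jog_arm --targets '[[[0, 0, 0, 0, 0, 0, 0.8], [0, 0, 0, 0, 0, 0, 0.8], [0, 0, 0, 0, 0, 0, 0.8], [0, 0, 0, 0, 0, 0, 0.8], [0, 0, 0, 0, 0, 0, 0.8]]]'

```text
time_s: 8.25
tcp_pos: [0.6055, 0.0487, 0.2917]
orientation: [-0.0, 0.979, 0.203, 0.0]
wrist_force: [-0.2, 0.8, -0.3]
grip_width: 0.197
finger_force: 0.0
```

>>> jog_arm --targets '[[[0, 0, 0, 0, 0, 0, 0.8], [0, 0, -0.025, 0, 0, 0, 0.8], [0, 0, -0.055, 0, 0, 0, 0.8], [0, 0, -0.09, 0, 0, 0, 0.8], [0, 0, -0.115, 0, 0, 0, 0.8]]]'

```text
time_s: 8.67
tcp_pos: [0.6057, 0.0487, 0.4094]
orientation: [0.0, 0.979, 0.203, 0.001]
wrist_force: [0.3, -0.5, 0.8]
grip_width: 0.203
finger_force: 0.0
```

>>> jog_arm --targets '[[[0, 0, 0, 0, 0, 0, 0.8], [0, 0, 0, 0, 0, 0, 0.8]]]'

```text
time_s: 8.83
tcp_pos: [0.6057, 0.0488, 0.4082]
orientation: [0.0, 0.979, 0.203, 0.002]
wrist_force: [-0.4, -0.2, -0.7]
grip_width: 0.199
finger_force: 0.0
```

Run:
```python
from h import *
to((.450,-.081,.404))
```

```text
8.8333 [0.6057 0.0488 0.4082] shift [-0.1945  0.0572  0.0037] F [-0.4 -0.2 -0.7] tilt [ 3.2e-03  5.0e-04 -1.0e+00]
```

>>> jog_arm --targets '[[[-0.02, 0.006, 0, 0, 0, 0, 0.8], [-0.045, 0.013, 0, 0, 0, 0, 0.8], [-0.075, 0.022, 0, 0, 0, 0, 0.8], [-0.105, 0.031, 0, 0, 0, 0, 0.8], [-0.135, 0.04, 0, 0, 0, 0, 0.8]]]'

```text
time_s: 9.25
tcp_pos: [0.496, -0.0423, 0.4052]
orientation: [-0.0, 0.979, 0.203, -0.001]
wrist_force: [-0.0, -0.9, 0.0]
grip_width: 0.203
finger_force: 0.0
```

>>> jog_arm --targets '[[[-0.03, 0.009, 0, 0, 0, 0, 0.8], [-0.052, 0.015, 0, 0, 0, 0, 0.8], [-0.06, 0.017, 0, 0, 0, 0, 0.8], [-0.06, 0.017, 0, 0, 0, 0, 0.8], [-0.06, 0.017, 0, 0, 0, 0, 0.8]]]'

```text
time_s: 9.67
tcp_pos: [0.4497, -0.0807, 0.4063]
orientation: [-0.0, 0.979, 0.203, -0.0]
wrist_force: [0.5, 0.3, 0.8]
grip_width: 0.197
finger_force: 0.0
```

Run:
```python
from h import *
to(G["tile"]); s=r.snapshot("wrist"); cv2.imwrite("pics/w3.png",s["frame"][:,:,::-1])
```

```text
9.6667 [ 0.4497 -0.0807  0.4063] shift [0.0002 0.0005 0.1843] F [0.5 0.3 0.8] tilt [-1.e-04  4.e-04 -1.e+00]
```

View pics/w3.png

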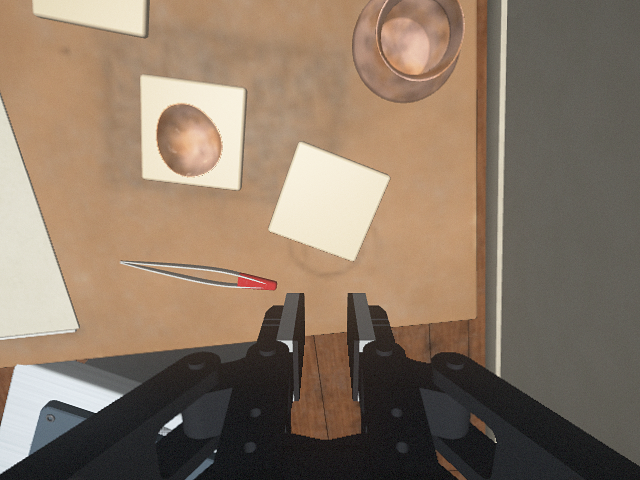

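The wrist view shows the free tile centred at about (329,202), in line with the fingers. The jug is far enough ahead, so I'll descend and dwell.

>>> jog_arm --targets '[[[0, 0, 0.02, 0, 0, 0, 0.8], [0, 0, 0.045, 0, 0, 0, 0.8], [0, 0, 0.07, 0, 0, 0, 0.8], [0, 0, 0.095, 0, 0, 0, 0.8], [0, 0, 0.115, 0, 0, 0, 0.8]]]'

```text
time_s: 10.13
tcp_pos: [0.4502, -0.0798, 0.2897]
orientation: [-0.0, 0.979, 0.204, -0.0]
wrist_force: [-0.3, -0.0, 0.0]
grip_width: 0.205
finger_force: 0.0
```

>>> jog_arm --targets '[[[0, 0, 0.02, 0, 0, 0, 0.8], [0, 0, 0.04, 0, 0, 0, 0.8], [0, 0, 0.055, 0, 0, 0, 0.8], [0, 0, 0.065, 0, 0, 0, 0.8], [0, 0, 0.067, 0, 0, 0, 0.8]]]'

```text
time_s: 10.55
tcp_pos: [0.4499, -0.0798, 0.2225]
orientation: [-0.001, 0.979, 0.204, -0.001]
wrist_force: [-0.2, 0.4, -0.0]
grip_width: 0.199
finger_force: 0.0
```

>>> jog_arm --targets '[[[0, 0, 0, 0, 0, 0, 0.8], [0, 0, 0, 0, 0, 0, 0.8], [0, 0, 0, 0, 0, 0, 0.8], [0, 0, 0, 0, 0, 0, 0.8], [0, 0, 0, 0, 0, 0, 0.8]]]'

```text
time_s: 10.97
tcp_pos: [0.4495, -0.0811, 0.2253]
orientation: [0.0, 0.979, 0.203, 0.001]
wrist_force: [0.3, -0.4, -0.4]
grip_width: 0.195
finger_force: 0.0
```

>>> jog_arm --targets '[[[0, 0, 0, 0, 0, 0, 0.8], [0, 0, 0, 0, 0, 0, 0.8], [0, 0, 0, 0, 0, 0, 0.8], [0, 0, 0, 0, 0, 0, 0.8], [0, 0, 0, 0, 0, 0, 0.8]]]'

```text
time_s: 11.38
tcp_pos: [0.4492, -0.0811, 0.2247]
orientation: [-0.0, 0.979, 0.203, 0.0]
wrist_force: [-0.2, -0.0, -0.7]
grip_width: 0.201
finger_force: 0.0
```

>>> jog_arm --targets '[[[0, 0, 0, 0, 0, 0, 0.8], [0, 0, 0, 0, 0, 0, 0.8], [0, 0, 0, 0, 0, 0, 0.8], [0, 0, 0, 0, 0, 0, 0.8], [0, 0, 0, 0, 0, 0, 0.8]]]'

```text
time_s: 11.8
tcp_pos: [0.4493, -0.0811, 0.2247]
orientation: [-0.0, 0.979, 0.203, -0.0]
wrist_force: [0.3, -0.2, -0.7]
grip_width: 0.204
finger_force: 0.0
```

>>> jog_arm --targets '[[[0, 0, 0, 0, 0, 0, 0.8], [0, 0, 0, 0, 0, 0, 0.8], [0, 0, 0, 0, 0, 0, 0.8], [0, 0, 0, 0, 0, 0, 0.8], [0, 0, 0, 0, 0, 0, 0.8]]]'

```text
time_s: 12.22
tcp_pos: [0.4493, -0.0811, 0.2247]
orientation: [-0.0, 0.979, 0.203, 0.0]
wrist_force: [0.4, 0.7, -0.8]
grip_width: 0.202
finger_force: 0.0
```

>>> jog_arm --targets '[[[0, 0, 0, 0, 0, 0, 0.8], [0, 0, 0, 0, 0, 0, 0.8], [0, 0, 0, 0, 0, 0, 0.8], [0, 0, 0, 0, 0, 0, 0.8], [0, 0, 0, 0, 0, 0, 0.8]]]'

```text
time_s: 12.63
tcp_pos: [0.4493, -0.0811, 0.2247]
orientation: [-0.0, 0.979, 0.203, 0.0]
wrist_force: [-0.7, -0.3, -0.1]
grip_width: 0.2
finger_force: 0.0
```

Run:
```python
from h import *
to(G["tile"]); s=r.snapshot("side"); cv2.imwrite("pics/end.png",s["frame"][:,:,::-1])
```

```text
12.6333 [ 0.4493 -0.0811  0.2247] shift [0.0007 0.0002 0.0027] F [-0.7 -0.3 -0.1] tilt [ 0.  0. -1.]
```

View pics/end.png

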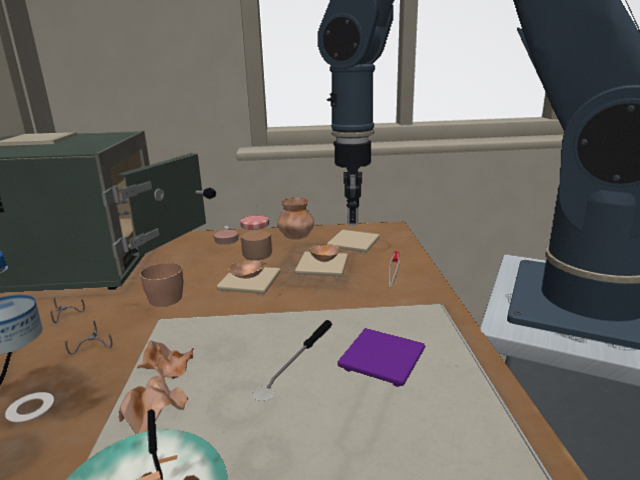

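The side view shows the fingertips at (352,220), just above the free tile at (354,240). Every pot, tile and cup is where it started.

```bash
python3 -c "
from station import r
print(r.sign_off())"
```

```text
the job is handed in; nothing more can be done
None
```

The hand pointed at the jug's mouth, then the jar's lid, then the free tile, for about two seconds each and lifted above 20 cm in between. It finished over the free tile, no contact showed in the force readings, nothing had moved in the last picture, and the job was handed in at about 12.7 s (no verdict was returned).

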